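Lock a T-nut knob into the quarter-turn receiver

TASK

The frame jig needs its hold-down fitted: take the orange T-nut knob out of its wooden storage block and drop its T-head into the slot of the aluminium receiver. Press it down against the spring inside until it is clear below the hidden catches, using about 12 N and always staying below 20 N, turn it a quarter turn while it is held down, then ease it up gently so that it locks crosswise, and let go. Leave the other things on the bench where they are.

Things in the scene. Friction and masses are not known exactly. Their poses are not given: they have to be found in the camera images.
- t_nut: Loose T-nut with a bar knob, about 80 g, 80 mm tall, upright. Origin at the centre of the underside of its steel T-head, z up. T-head 30 mm (x) by 10 mm (y), z 0 to 8 mm, its lowest 2.5 mm narrowed to 27 x 7.5 mm as a lead-in. Round shank 10 mm thick, z 8 to 48 mm. A half turn about z makes no difference.
- nut_foot (a point): Centre of the underside of the T-head (the origin of t_nut).
- knob_mid (a point): Middle of the orange bar knob, 66 mm above the nut's foot. Bar 42 mm along x (same direction as the T-head), 14 mm along y, 28 mm high (z 52 to 80 mm of the nut); grip it across its 14 mm. Below it a black round flange, 22 mm across and 4 mm thick.
- nut_block: Fixed wooden storage block, 100 (x) x 64 (y) x 30 mm. Origin at the centre of its underside. The T-nut stands at the start head down in a slot in its top, 34 (x) x 14 mm and 24 mm deep; lift it straight up by 30 mm to clear it.
- receiver: Fixed aluminium receiver, 160 (x) x 76 (y) x 60 mm high, on a dark foot plate 184 x 84 x 8 mm. Origin at the centre of its underside, x along its length and its slot. Its top cover is 6 mm thick. Hidden under it is an insert (two lips, catches and a spring pad) set at a height that nobody knows beforehand.
- slot_mouth (a point): Centre of the slot at the top face of the cover, 60 mm above the bench; axes as the receiver. The slot is 36 mm long (x) and 14 mm wide (y) with a small chamfer. The locking place is straight below. The nut locks turned a quarter, either way round, its bar within 0.15 rad of crosswise: its head then rises into a 15 mm wide groove under the lips.
- lips_nominal (a point): Point 19 mm below slot_mouth: mean level of the underside of the lips, which truly lies up to 6.5 mm higher or lower. From that true level: the red pad waits 6.5 mm down, for the nut's foot; it then yields with 1.2 N plus 1.8 N per mm; the nut can turn once the pad has gone 4.5 mm (9.3 N); it is hard after 7 mm (14 N). Locked, the pad is still 1.5 mm down (4 N).
- screw_tray: Blue parts tray with screws, 114 x 155 x 32 mm, bystander. Origin at its underside.
- mug: Green mug, 69 x 94 x 81 mm, bystander. Origin at its underside.
- wax_tin: Small round blue and yellow tin, 57 mm across, 34 mm high, bystander. Origin at its underside.
- handheld_meter: Handheld meter with buttons, 47 x 150 x 22 mm, bystander. Origin at its underside.

How it is judged:
By the outcome, as a careful person would: the job done as asked, in the order asked, and still so for the second after the job is handed in, with the robot touching nothing.
It also fails if it takes over 69 s, if anything falls off the work surface, if the arm or the gripper's body presses on something with over 40 N, if the wrist force passes 120 N, or if a joint passes its speed limit or range.

ROBOT

A 6-joint arm with a two-finger parallel gripper is mounted at the origin on a cart in front of the work surface, level with it; the furniture and walls round the work are solid. World frame = base frame: x ahead of the robot, y to its left, z up, the work surface at z = 0. Lengths are in m, angles in degrees, forces in N, time in s.
With the tool pointing down it reaches from about 0.2 to 0.875 m from the base axis. Payload 3.4 kg.
Tool frame: the origin (TCP) lies on the centre line of the jaws, within the pads' length; the fingertips stand 25 mm ahead of it and the grasp point (between the pads) lies 6 mm ahead of it; x points along the fingers, z is the direction in which the jaws open and shut, and the axes are right-handed (so a half turn about x gives the same grasp; the last joint's range is limited). The gripper opens to 94 mm and grips with 3 to 60 N. Pads are 16 mm wide; open, the fingers measure 119 mm over their backs; the gripper's body (75 mm by 177 mm) begins 78 mm behind the grasp point.
Start: joints at [-76.662, 15.808, 86.224, -0, 77.962, -6.933], TCP at [0.199, -0.539, 0.23] pointing down, gripper open.
Joint ranges: [-165.64, 165.64], [-43.16, 119.46], [12.63, 154.43], [-67.54, 247.53], [6.08, 155.33], [-154.97, 154.97]. Speed limits (degrees/s): [147.25, 147.25, 180, 180, 180, 180].

INTERFACE

Orientations are given as [roll, pitch, yaw] about the fixed x, y, z axes, in that order (R = Rz(yaw) Ry(pitch) Rx(roll)).
In Python, from cell import ctrl, imaging, nets gives the robot as it stands. The module is installed in compiled form; this text tells all that it offers.
- The arm moves only by the tool apply_moves, never from a script. Its argument "targets" is a list of rows, each a list of 5 numbers: the finger opening in mm, from 0 to 94, then the shift along the tool's x, y, z in units of 30 mm (1.0 is 30 mm), then the turn about the tool's x in units of 5 degrees (1.0 is 5 degrees). In form: [[jaw, tx, ty, tz, spin], ...]. A call has 1 to 12 rows; each row is the pose to reach, as a shift and turn from the pose commanded when the call began, along the tool's axes at that moment; what a row does not reach only later rows make up. A row lasts 1/12 s, in which the tool goes at most 41.7 mm and 7.16 degrees, less where a joint would pass 70% of its speed; a pose out of reach is approached as far as the arm can. A call with a gripper value outside its range is refused whole. The fingers move at their own pace and stop on an object; "force" is the grip in N (left out, the last holds). Time passes only in rows, so rows that repeat a pose let the fingers close. It gives the time, the measured TCP pose, the force and the opening at its end, in the units of the state.
- ctrl.get_state(): the state, without advancing time (a new reading comes with each control period).
- imaging.snapshot(name): name is "scene" or "top" or "wrist"; returns (picture, depth): 480x640x3 uint8, red, green, blue; 480x640 float32, m along the optical axis (not along the pixel's ray), 0 where there is no reading.
- imaging.camera_params(name): a dict with "fx", "fy", "cx", "cy" (pixels), "world_to_cam" (4x4, takes a point from world to camera coordinates); the wrist camera has in their place "T_tool_cam" (4x4, takes a point from camera to tool coordinates, whose origin is the TCP and whose axes are the tool frame's). Camera axes: x right, y down, z forward; pixel columns grow to the right and rows downward; lengths in m; the calibration is good to about 2 mm. A picture is of the moment at which its call begins: read the wrist's pose just before it. camera_params takes no time and is no camera call.
- ctrl.finish_job(): hands the job in, once; it reports no verdict.
Trained networks look in the newest picture that a camera, given by its name, has taken for a name from the list of things; names that differ only in an ending like _2 or _b are one class to them, and where a whole thing is asked for, a point or a joint stands for the part that bears it (a point fixed in the world has none). Each returns a list of dicts, best first, with "score" (0 to 1); they miss things now and then, are a little off and sometimes report something else, mostly with a low value. They report only what shows in the picture. A call takes as long as a camera call.
- nets.find_in(camera, thing): "centre" ([column, row] in pixels, amid what is visible of it).
- nets.landmark_of(camera, thing): "centre" ([column, row] in pixels: a listed point, or the origin of a listed thing).
The state is a dict: "time_s": time; "joints": joint angles; "qvel": joint speeds; "joint_torque": joint torques, N m; "tool_pos": TCP position; "orientation": TCP orientation; "force": force on the tool from outside, world axes, zero at the start; "moment": the same for the moment, N m; "gripper_width": opening from 0.0 (shut) to 1.0 (fully open).
Only numpy, scipy, OpenCV 4.12 (cv2) and the standard library are available. Lean on these libraries where they do the work, as an engineer would, in place of code of your own. Each camera call takes 0.05 s, during which the arm holds its last target.

## Working session

There is one attempt and no reset: what is moved stays moved. The work goes in short steps, Python scripts to look and compute and a tool call to move; the robot and the scene stay as the last step left them, time stands still between calls to the robot, and variables do not carry over. Pictures are saved under pics/ and viewed, and the job is handed in when it is done.

Besides the shell and the picture viewer there is one more tool, called after "Call:" by a JSON object that holds its "method" and its "body", one argument or row to a line. apply_moves: Moves the arm, as the interface text tells. Its arguments: {"type":"object","properties":{"targets":{"type":"array"},"force":{"type":"number"}},"required":["targets"]}

```bash
mkdir -p pics
cat > h.py <<'E'
import numpy as np, cv2
from cell import ctrl, imaging, nets
from scipy.spatial.transform import Rotation as R
def T_tool(s):
    T=np.eye(4);T[:3,:3]=R.from_euler('xyz',s['orientation'],degrees=True).as_matrix();T[:3,3]=s['tool_pos'];return T
def cam(name,s=None):
    p=imaging.camera_params(name)
    K=np.array([[p['fx'],0,p['cx']],[0,p['fy'],p['cy']],[0,0,1]])
    if 'world_to_cam' in p: C=np.linalg.inv(np.array(p['world_to_cam']))
    else: C=T_tool(s)@np.array(p['T_tool_cam'])
    return K,C
def onplane(K,C,px,z):
    d=C[:3,:3]@np.linalg.inv(K)@np.array([px[0],px[1],1.]);o=C[:3,3]
    return o+d*(z-o[2])/d[2]
def cloud(K,C,dep):
    v,u=np.mgrid[:480,:640]
    P=np.stack([(u-K[0,2])/K[0,0]*dep,(v-K[1,2])/K[1,1]*dep,dep],-1)
    return P@C[:3,:3].T+C[:3,3]
def save(n,p): cv2.imwrite('pics/'+n+'.png',p[:,:,::-1])
E
python3 - <<'E'
from h import *
s=ctrl.get_state();print(s)
for n in ['top','scene']:
    p,d=imaging.snapshot(n);save(n+'0',p);np.savez('/tmp/%s0.npz'%n,p=p,d=d)
    K,C=cam(n);print(n,K.tolist(),C.round(3).tolist())
    for th in (['t_nut','receiver','slot_mouth','knob_mid'] if n=='top' else ['knob_mid']):
        for f in (nets.landmark_of,):
            r=f(n,th)[:2]
            for q in r: print(n,th,q, onplane(K,C,q['centre'],{'slot_mouth':.06,'knob_mid':.076}.get(th,0)).round(4))
E
```

```text
{'time_s': 0.0, 'joints': array([-7.66630483e+01,  1.58464628e+01,  8.62936076e+01,  9.77241386e-04,
        7.79617910e+01, -6.93252726e+00]), 'qvel': array([ 0.02647497,  0.03304014,  0.00740034,  0.00129923,  0.00167681,
       -0.00568369]), 'joint_torque': array([ 2.04338794e-03, -4.04574251e+01, -2.37222040e+01,  7.01784412e-02,
        3.44952126e-02, -1.15725925e-04]), 'tool_pos': array([ 0.19908422, -0.53888648,  0.22962746]), 'orientation': array([172.53009502,  89.89813411, 102.79936929]), 'force': array([ 0.38381824,  0.24549489, -0.44576007]), 'moment': array([ 0.04328832, -0.00463469, -0.0080085 ]), 'gripper_width': 0.9976132274694699}
top [[553.9427264440296, 0.0, 330.75407274963413], [0.0, 553.9427264440296, 241.93491470324946], [0.0, 0.0, 1.0]] [[-0.028, -0.991, 0.129, 0.279], [-1.0, 0.027, -0.01, 0.002], [0.006, -0.129, -0.992, 1.853], [0.0, 0.0, 0.0, 1.0]]
top t_nut {'centre': [283.0, 238.9], 'score': 0.58} [0.535 0.145 0.   ]
top t_nut {'centre': [188.6, 228.4], 'score': 0.25} [0.5794 0.4631 0.    ]
top receiver {'centre': [372.3, 252.2], 'score': 0.86} [ 0.4817 -0.1546  0.    ]
top receiver {'centre': [449.7, 269.1], 'score': 0.39} [ 0.4176 -0.4123  0.    ]
top slot_mouth {'centre': [369.3, 250.9], 'score': 0.93} [ 0.4797 -0.1399  0.06  ]
top knob_mid {'centre': [280.5, 229.9], 'score': 0.54} [0.5542 0.1468 0.076 ]
scene [[555.2390858892154, 0.0, 323.2670806109094], [0.0, 555.2390858892154, 244.24334178456567], [0.0, 0.0, 1.0]] [[-0.783, -0.475, 0.401, -0.051], [-0.622, 0.604, -0.498, 0.729], [-0.006, -0.64, -0.769, 1.187], [0.0, 0.0, 0.0, 1.0]]
scene knob_mid {'centre': [286.7, 275.8], 'score': 0.53} [0.5372 0.1443 0.076 ]
```

View pics/top0.png

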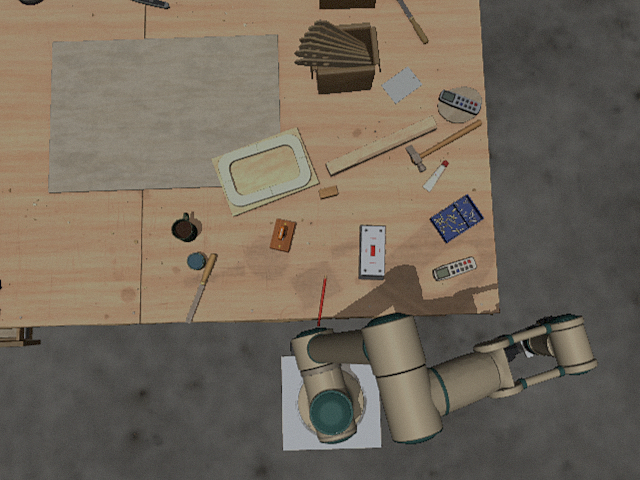

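View pics/scene0.png

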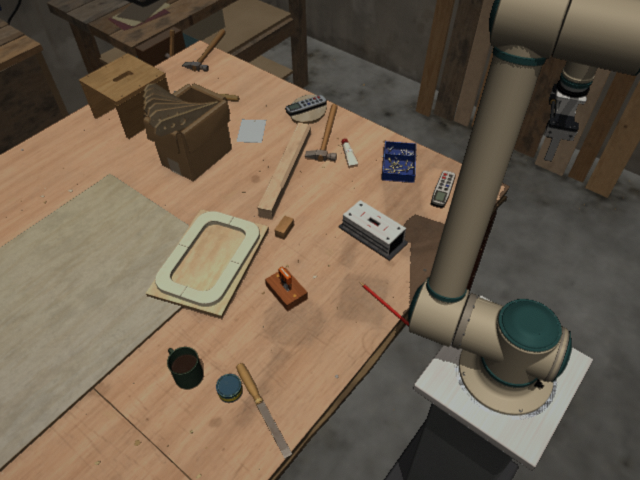

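The top view shows the wooden block with the orange knob at about (283,235) and the white receiver with its red slot at (372,251). Next I'll work out coarse poses.

Run:
```python
from h import *
s=ctrl.get_state();T=T_tool(s);print(T.round(3)); print(np.array(imaging.camera_params('wrist')['T_tool_cam']).round(3))
z=np.load('/tmp/top0.npz');p,d=z['p'],z['d'];K,C=cam('top');P=cloud(K,C,d)
def an(name,m):
    q=P[m];
    if len(q)<8: print(name,len(q));return
    c=q.mean(0); w,v=np.linalg.eigh(np.cov(q[:,:2].T)); a=v[:,1]
    print(name,len(q),c.round(4),q.min(0).round(3),q.max(0).round(3),'ang',np.degrees(np.arctan2(a[1],a[0])).round(1), (np.sqrt(w)*np.sqrt(12)).round(3))
u,v=np.meshgrid(np.arange(640),np.arange(480))
w=(u>260)&(u<305)&(v>205)&(v<260)
an('block',w&(P[...,2]>.022)&(P[...,2]<.04)); an('knob',w&(P[...,2]>.065))
w=(u>340)&(u<400)&(v>210)&(v<290)
an('recv',w&(P[...,2]>.045)&(P[...,2]<.075))
r=w&(p[...,0]>150)&(p[...,1]<90); print(np.argwhere(r).mean(0)); an('red',r)
big=np.hstack([cv2.resize(p[200:270,255:315],(400,467),interpolation=2),cv2.resize(p[215:290,340:400],(374,467),interpolation=2)]);save('crop0',big)
```

```text
[[-0.     0.938  0.346  0.199]
 [ 0.     0.346 -0.938 -0.539]
 [-1.     0.    -0.     0.23 ]
 [ 0.     0.     0.     1.   ]]
[[-0.001 -0.238  0.971 -0.154]
 [ 0.001 -0.971 -0.238  0.068]
 [ 1.     0.001  0.002  0.   ]
 [ 0.     0.     0.     1.   ]]
block 480 [0.5444 0.1458 0.0301] [0.491 0.105 0.022] [0.603 0.19  0.04 ] ang 164.7 [0.069 0.107]
knob 74 [0.5168 0.1302 0.2752] [0.279 0.002 0.067] [0.566 0.158 1.853] ang -152.1 [0.03  0.329]
recv 1107 [ 0.483  -0.1496  0.0596] [ 0.403 -0.192  0.045] [ 0.565 -0.107  0.074] ang 175.8 [0.078 0.164]
[250.29411765 372.41176471]
red 17 [ 0.484  -0.1521  0.0367] [ 0.472 -0.155  0.027] [ 0.495 -0.147  0.046] ang -178.0 [0.008 0.027]
```

View pics/crop0.png

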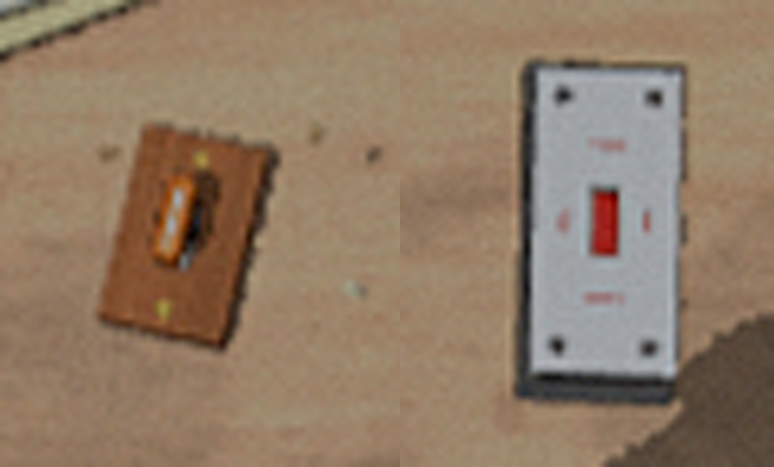

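Call:
{"method": "apply_moves", "body": {
  "targets": [
    [94, 0.5, 0, -0.5, 0],
    [94, 1.2, -0.05, -1.2, 0],
    [94, 2.1, 0, -2.0, 0],
    [94, 3.1, 0, -2.9, 0],
    [94, 4.1, 0, -3.8, 0],
    [94, 5.1, 0, -4.7, 0],
    [94, 6, 0, -5.6, 0]
  ]
}}

```text
time_s: 0.93
tool_pos: [0.1406, -0.3803, 0.0495]
orientation: [-12.1, 90.0, -81.8]
force: [-0.5, 0.3, -0.3]
gripper_width: 0.999
```

I swapped columns in that call: the y shift went into tx. The tool came down beside the table edge, and the force reading stayed near zero, so nothing was touched. I'll lift straight back up before going on.

Call:
{"method": "apply_moves", "body": {
  "targets": [
    [94, -0.6, 0, 0, 0],
    [94, -1.5, 0, 0, 0],
    [94, -2.7, 0, 0, 0],
    [94, -3.9, 0, 0, 0],
    [94, -5.1, 0, 0, 0],
    [94, -6, 0, 0, 0],
    [94, -6, 0, 0, 0]
  ]
}}

```text
time_s: 1.52
tool_pos: [0.1417, -0.3854, 0.2362]
orientation: [-9.4, 89.3, -79.1]
force: [0.4, 0.4, 1.2]
gripper_width: 1.001
```

Run:
```python
from h import *
s=ctrl.get_state();T=T_tool(s);print(T.round(3),s['joints'].round(1),s['time_s'],s['force'])
print((T[:3,:3].T@(np.array([.545,.146,.23])-T[:3,3])/.03).round(2))
```

```text
[[ 0.002  0.938  0.347  0.142]
 [-0.012  0.347 -0.938 -0.385]
 [-1.    -0.002  0.012  0.236]
 [ 0.     0.     0.     1.   ]] [-79.5   0.7 103.9   0.   74.6  -9.8] 1.5167 [0.44893067 0.43814683 1.1762468 ]
[  0.02  18.75 -11.96]
```

Call:
{"method": "apply_moves", "body": {
  "targets": [
    [94, 0, 0.4, -0.2, 0],
    [94, 0, 1.1, -0.7, 0],
    [94, 0, 2.0, -1.2, 0],
    [94, 0, 3.0, -1.9, 0],
    [94, 0, 4.0, -2.5, 0],
    [94, 0, 5.0, -3.2, 0],
    [94, 0, 6.0, -3.8, 0],
    [94, 0, 7.0, -4.4, 0],
    [94, 0, 8.0, -5.1, 0],
    [94, 0, 9.0, -5.7, 0],
    [94, 0, 10.0, -6.4, 0],
    [94, 0, 11.0, -7.0, 0]
  ]
}}

```text
time_s: 2.52
tool_pos: [0.3779, -0.0684, 0.2298]
orientation: [-127.5, 90.0, 162.8]
force: [-0.4, -0.1, 0.2]
gripper_width: 0.998
```

Call:
{"method": "apply_moves", "body": {
  "targets": [
    [94, 0, 1.0, -0.6, 1.0],
    [94, 0, 2.0, -1.3, 2.0],
    [94, 0, 3.0, -1.9, 3.0],
    [94, 0, 4.0, -2.5, 4.0],
    [94, 0, 5.0, -3.2, 5.0],
    [94, 0, 6.0, -3.8, 6.0],
    [94, 0, 7.0, -4.5, 6.7],
    [94, 0, 7.5, -4.8, 7.1],
    [94, 0, 7.75, -4.95, 7.1],
    [94, 0, 7.75, -4.95, 7.1],
    [94, 0, 7.75, -4.95, 7.1]
  ]
}}

```text
time_s: 3.43
tool_pos: [0.5436, 0.1488, 0.2296]
orientation: [-47.3, 89.9, -152.5]
force: [0.3, -0.7, -0.0]
gripper_width: 0.999
```

Run:
```python
from h import *
s=ctrl.get_state();T=T_tool(s);print(T.round(3),s['joints'].round(1),s['time_s'],s['force'].round(2),s['qvel'].round(2))
p,d=imaging.snapshot('wrist');save('w1',p);np.savez('/tmp/w1.npz',p=p,d=d,T=T)
K,C=cam('wrist',s)
for th in ['knob_mid','nut_foot','t_nut']:
    for q in nets.landmark_of('wrist',th)[:2]: print(th,q,onplane(K,C,q['centre'],{'knob_mid':.072}.get(th,.006)).round(4))
```

```text
[[-0.002  0.965 -0.262  0.544]
 [-0.001 -0.262 -0.965  0.149]
 [-1.    -0.002  0.002  0.23 ]
 [ 0.     0.     0.     1.   ]] [  8.3  14.9  87.6  -0.   77.6 113.4] 3.4333 [ 0.26 -0.71 -0.04] [-1.12 -1.33  0.81 -0.14  0.37  0.31]
knob_mid {'centre': [317.5, 220.6], 'score': 0.83} [0.5478 0.1433 0.072 ]
t_nut {'centre': [314.7, 211.8], 'score': 0.7} [0.5431 0.1463 0.006 ]
```

View pics/w1.png

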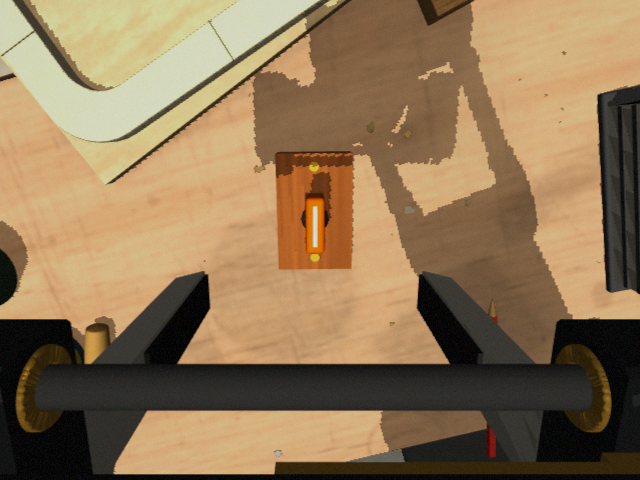

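The knob is at about (316,225), with its bar already running vertical between the fingers. I'll measure it precisely from depth.

```bash
cat >> h.py <<'E'
def an(name,q):
    q=q.astype(float);c=np.median(q,0); (cx,cy),(w,h),a=cv2.minAreaRect((q[:,:2]*1000).astype(np.float32))
    w_,v=np.linalg.eigh(np.cov(q[:,:2].T)); e=v[:,1]
    print(name,len(q),'mean',q.mean(0).round(4),'zmed',c[2].round(4),'rect',round(cx,1),round(cy,1),round(w,1),round(h,1),round(a,1),'pca',np.degrees(np.arctan2(e[1],e[0])).round(1))
E
python3 - <<'E'
from h import *
z=np.load('/tmp/w1.npz');p,d,T=z['p'],z['d'],z['T']
C=T@np.array(imaging.camera_params('wrist')['T_tool_cam']);K,_=cam('top')
q=imaging.camera_params('wrist');K=np.array([[q['fx'],0,q['cx']],[0,q['fy'],q['cy']],[0,0,1]])
P=cloud(K,C,d);u,v=np.meshgrid(np.arange(640),np.arange(480))
w=(u>265)&(u<365)&(v>140)&(v<275)
an('knobtop',P[w&(P[...,2]>.08)&(P[...,2]<.1)]); an('block',P[w&(P[...,2]>.024)&(P[...,2]<.034)])
k=P[w&(P[...,2]>.08)&(P[...,2]<.1)]
# in tool frame
k2=(k-T[:3,3])@T[:3,:3]; print(k2.min(0).round(4),k2.max(0).round(4),np.percentile(k2,[5,95],axis=0).round(4))
t=(P[(v>280)&(u>200)&(u<440)&(v<340)][:,2]);print(np.median(t))
E
```

```text
knobtop 1071 mean [0.5478 0.1453 0.0851] zmed 0.0852 rect 546.9 145.5 14.5 42.1 75.3 pca 165.1
block 7472 mean [0.5502 0.1448 0.0296] zmed 0.0296 rect 546.7 145.7 64.1 100.2 75.5 pca 165.6
[ 0.1414 -0.0168 -0.0053] [0.1495 0.0253 0.0094] [[ 0.1429 -0.0135 -0.0045]
 [ 0.1467  0.0235  0.0084]]
-0.000625709038528266
```

Call:
{"method": "apply_moves", "body": {
  "targets": [
    [60, 0.3, 0.1, 0.05, 0],
    [50, 1.0, 0.14, 0.08, 0],
    [50, 2.0, 0.14, 0.08, 0],
    [50, 3.0, 0.14, 0.08, 0],
    [50, 3.8, 0.14, 0.08, 0],
    [50, 4.3, 0.14, 0.08, 0],
    [50, 4.6, 0.14, 0.08, 0],
    [50, 4.79, 0.14, 0.08, 0],
    [50, 4.79, 0.14, 0.08, 0],
    [50, 4.79, 0.14, 0.08, 0]
  ]
}}

```text
time_s: 4.47
tool_pos: [0.5485, 0.1458, 0.0873]
orientation: [107.7, 89.9, 2.4]
force: [-0.5, -0.6, 0.5]
gripper_width: 0.532
```

Run:
```python
from h import *
s=ctrl.get_state();print(T_tool(s).round(4),s['force'].round(2),s['gripper_width'],s['time_s'])
p,d=imaging.snapshot('wrist');save('w2',p)
```

```text
[[ 1.200e-03  9.648e-01 -2.629e-01  5.485e-01]
 [ 1.000e-04 -2.629e-01 -9.648e-01  1.458e-01]
 [-1.000e+00  1.100e-03 -4.000e-04  8.730e-02]
 [ 0.000e+00  0.000e+00  0.000e+00  1.000e+00]] [-0.49 -0.64  0.54] 0.5320428317298423 4.4667
```

View pics/w2.png

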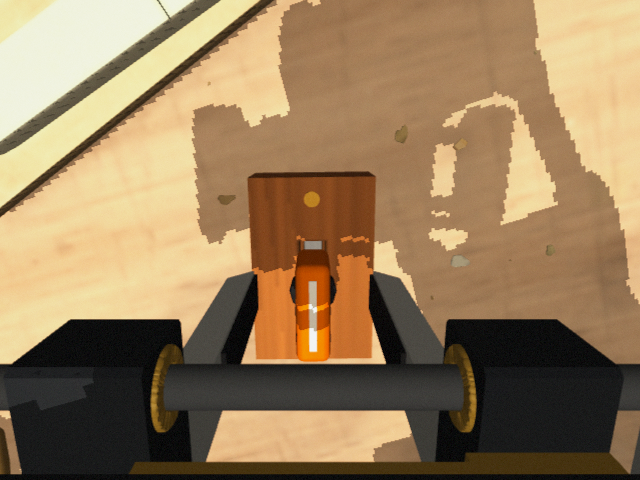

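The knob sits centred between the fingers (column 313). Closing on it now.

Call:
{"method": "apply_moves", "body": {
  "targets": [
    [30, 0, 0, 0, 0],
    [20, 0, 0, 0, 0],
    [10, 0, 0, 0, 0],
    [0, 0, 0, 0, 0],
    [0, 0, 0, 0, 0],
    [0, 0, 0, 0, 0],
    [0, 0, 0, 0, 0],
    [0, 0, 0, 0, 0],
    [0, 0, 0, 0, 0]
  ],
  "force": 45
}}

```text
time_s: 5.27
tool_pos: [0.548, 0.146, 0.0869]
orientation: [94.4, 90.0, -10.8]
force: [-1.0, 0.6, 0.8]
gripper_width: 0.145
```

Call:
{"method": "apply_moves", "body": {
  "targets": [
    [0, -0.1, 0, 0, 0],
    [0, -0.3, 0, 0, 0],
    [0, -0.6, 0, 0, 0],
    [0, -1.0, 0, 0, 0],
    [0, -1.5, 0, 0, 0],
    [0, -2.2, 0, 0, 0],
    [0, -2.9, 0, 0, 0],
    [0, -3.6, 0, 0, 0],
    [0, -3.9, 0, 0, 0],
    [0, -4.0, 0, 0, 0],
    [0, -4.0, 0, 0, 0],
    [0, -4.0, 0, 0, 0]
  ]
}}

```text
time_s: 6.27
tool_pos: [0.5472, 0.1458, 0.2059]
orientation: [-64.2, 89.9, -169.4]
force: [-1.1, 0.1, -0.5]
gripper_width: 0.146
```

Run:
```python
from h import *
s=ctrl.get_state();print(T_tool(s).round(4),s['force'].round(2),s['gripper_width'],s['time_s'],s['joints'].round(1))
p,d=imaging.snapshot('wrist');save('w3',p)
```

```text
[[-1.600e-03  9.649e-01 -2.627e-01  5.472e-01]
 [-3.000e-04 -2.627e-01 -9.649e-01  1.458e-01]
 [-1.000e+00 -1.500e-03  7.000e-04  2.059e-01]
 [ 0.000e+00  0.000e+00  0.000e+00  1.000e+00]] [-1.07  0.07 -0.5 ] 0.14555334579657772 6.2667 [  7.9  16.   89.6  -0.   74.6 113.1]
```

View pics/w3.png

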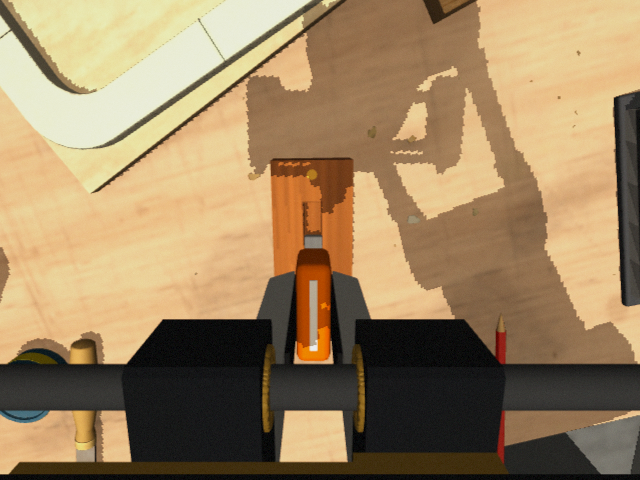

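The nut is out of the block and upright in the grip. Next I'll move it beside the receiver and look at the slot.

Call:
{"method": "apply_moves", "body": {
  "targets": [
    [0, 0, -0.03, 0.3, -0.1],
    [0, 0, -0.09, 1.0, -0.3],
    [0, 0, -0.2, 2.0, -0.5],
    [0, 0, -0.3, 3.2, -0.8],
    [0, 0, -0.4, 4.4, -1.1],
    [0, 0, -0.5, 5.6, -1.3],
    [0, 0, -0.6, 6.8, -1.6],
    [0, 0, -0.7, 8.0, -1.9],
    [0, 0, -0.8, 9.1, -2.1],
    [0, 0, -0.9, 9.9, -2.2],
    [0, 0, -0.94, 10.3, -2.2],
    [0, 0, -0.94, 10.4, -2.2]
  ]
}}

```text
time_s: 7.32
tool_pos: [0.4369, -0.1498, 0.2059]
orientation: [-78.5, 89.9, -172.9]
force: [-0.4, -0.6, -0.1]
gripper_width: 0.147
```

Call:
{"method": "apply_moves", "body": {
  "targets": [
    [0, 0, 0, 0, 0],
    [0, 0, 0, 0, 0],
    [0, 0, 0, 0, 0],
    [0, 0, 0, 0, 0]
  ]
}}

```text
time_s: 7.65
tool_pos: [0.4389, -0.1468, 0.2066]
orientation: [-153.1, 90.0, 112.7]
force: [0.1, -0.4, -1.3]
gripper_width: 0.146
```

Run:
```python
from h import *
s=ctrl.get_state();T=T_tool(s);print(T.round(4),s['force'].round(2),s['gripper_width'],s['time_s'],s['joints'].round(1),s['qvel'].round(2))
p,d=imaging.snapshot('wrist');save('w4',p);np.savez('/tmp/w4.npz',p=p,d=d,T=T)
K,C=cam('wrist',s)
for q in nets.landmark_of('wrist','slot_mouth')[:2]: print(q,onplane(K,C,q['centre'],.06).round(4))
```

```text
[[-2.000e-04  9.974e-01 -7.220e-02  4.389e-01]
 [ 4.000e-04 -7.220e-02 -9.974e-01 -1.468e-01]
 [-1.000e+00 -2.000e-04 -4.000e-04  2.066e-01]
 [ 0.000e+00  0.000e+00  0.000e+00  1.000e+00]] [ 0.06 -0.41 -1.27] 0.1460289530374066 7.65 [-27.1   7.  101.3   0.   71.7  67. ] [ 0.07 -0.17 -0.13 -0.07 -0.03 -0.02]
{'centre': [313.0, 162.7], 'score': 0.89} [ 0.488  -0.1508  0.06  ]
```

View pics/w4.png

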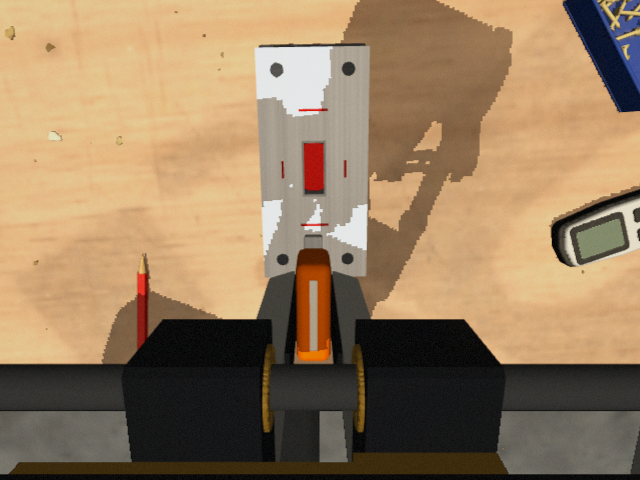

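The slot shows at about (314,168), with the red pad visible through it. The nut's T-head tip is at (313,242). I'll work out the slot's centre, angle and pad depth.

Run:
```python
from h import *
z=np.load('/tmp/w4.npz');p,d,T=z['p'],z['d'],z['T']
q=imaging.camera_params('wrist');C=T@np.array(q['T_tool_cam']);K=np.array([[q['fx'],0,q['cx']],[0,q['fy'],q['cy']],[0,0,1]])
P=cloud(K,C,d);u,v=np.meshgrid(np.arange(640),np.arange(480))
w=(u>250)&(u<375)&(v>35)&(v<232)
an('top',P[w&(abs(P[...,2]-.06)<.006)])
wi=(u>295)&(u<335)&(v>130)&(v<205)
f=p.astype(float);red=wi&(p[...,0]>110)&(p[...,1]<70)
an('pad',P[red]);print(np.percentile(P[red][:,2],[5,25,50,75,95]).round(4))
# slot rim at top plane
low=(wi&(P[...,2]<.054)).astype(np.uint8)
n,l,st,_=cv2.connectedComponentsWithStats(low);i=1+st[1:,4].argmax();print(st[i])
pix=np.argwhere(l==i)[:,::-1]
D=np.c_[pix,np.ones(len(pix))]@np.linalg.inv(K).T@C[:3,:3].T;o=C[:3,3];Q=o+D*((.06-o[2])/D[:,2])[:,None]
an('slot@.06',Q)
tq=(Q-T[:3,3])@T[:3,:3];print('tool',tq.min(0).round(4),tq.max(0).round(4))
tw=P[red];tw=(tw-T[:3,3])@T[:3,:3];print('pad tool',tw.min(0).round(4),tw.max(0).round(4))
big=cv2.resize(p[130:350,240:390],(540,792)[0:2],interpolation=0)[:600];save('c4',cv2.resize(p[120:270,250:380],(520,600),interpolation=0))
# held knob top in tool frame
wk=(u>285)&(u<345)&(v>240)&(v<365);tk=(P-T[:3,3])@T[:3,:3]
m=wk&(p[...,0]>150)&(p[...,2]<80)|(wk&(abs(tk[...,0]+.008)<.004)&(abs(tk[...,2])<.012)); kk=tk[m]; 
print('knob',len(kk),np.percentile(kk,[1,5,50,95,99],axis=0).round(4))
# T-head visible
mh=(u>300)&(u<326)&(v>236)&(v<247); print('head',np.median(tk[mh],0).round(4), np.c_[tk[236:262,313].round(4)].tolist())
```

```text
top 19287 mean [ 0.5053 -0.1523  0.0596] zmed 0.0596 rect 501.1 -152.0 76.2 126.1 86.8 pca 177.0
pad 918 mean [ 0.4842 -0.1509  0.0385] zmed 0.037 rect 486.9 -151.1 14.4 40.8 86.3 pca 176.9
[0.0359 0.0365 0.037  0.0376 0.0385]
[304 143  20  51 978]
slot@.06 978 mean [ 0.4846 -0.151   0.06  ] zmed 0.06 rect 484.1 -150.8 13.3 34.9 86.2 pca 176.7
tool [ 0.1466  0.0279 -0.0058] [0.1466 0.0628 0.0076]
pad tool [-0.1539  0.0278 -0.0063] [0.1723 0.0685 0.0082]
knob 2306 [[-0.0115 -0.1391 -0.0092]
 [-0.0093 -0.0197 -0.0063]
 [ 0.0013  0.0008  0.0012]
 [ 0.0026  0.017   0.0074]
 [ 0.2072  0.0184  0.011 ]]
head [0.0736 0.0098 0.0004] [[0.0749, 0.0136, 0.0004], [0.0728, 0.0135, 0.0004], [0.0728, 0.013, 0.0004], [0.0739, 0.0121, 0.0004], [0.0736, 0.0116, 0.0004], [0.0746, 0.0108, 0.0004], [0.0728, 0.0107, 0.0004], [0.0723, 0.0102, 0.0004], [0.0738, 0.0093, 0.0004], [0.0748, 0.0084, 0.0004], [0.0728, 0.0084, 0.0004], [0.0727, 0.0079, 0.0004], [0.0255, 0.0201, 0.0004], [0.0239, 0.02, 0.0004], [0.0222, 0.02, 0.0004], [0.0202, 0.0201, 0.0004], [0.0205, 0.0196, 0.0004], [0.0179, 0.0199, 0.0004], [0.0164, 0.0199, 0.0004], [0.0143, 0.0201, 0.0004], [0.0129, 0.02, 0.0004], [0.0114, 0.0201, 0.0004], [0.0096, 0.0202, 0.0004], [0.0088, 0.02, 0.0004], [0.0084, 0.0197, 0.0004], [0.0047, 0.0204, 0.0004]]
```

View pics/c4.png

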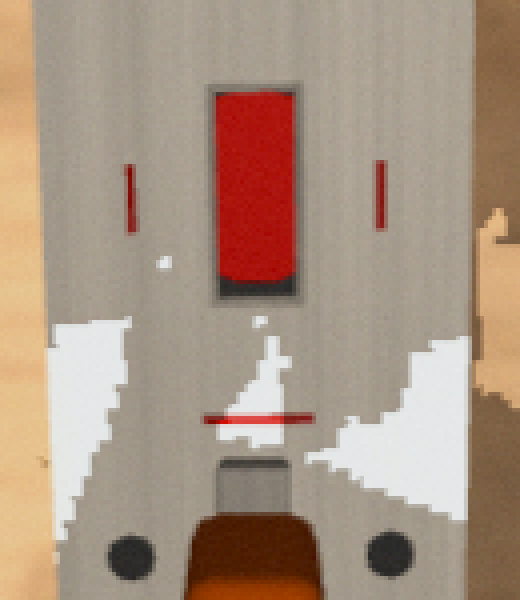

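Call:
{"method": "apply_moves", "body": {
  "targets": [
    [0, 0, 0.2, 0, 0],
    [0, 0, 0.5, 0, -0.1],
    [0, 0, 0.9, 0, -0.15],
    [0, 0, 1.3, 0.01, -0.15],
    [0, 0.2, 1.5, 0.01, -0.15],
    [0, 0.6, 1.55, 0.01, -0.15],
    [0, 1.0, 1.55, 0.01, -0.15],
    [0, 1.4, 1.55, 0.01, -0.15],
    [0, 1.7, 1.55, 0.01, -0.15],
    [0, 1.77, 1.55, 0.01, -0.15],
    [0, 1.77, 1.55, 0.01, -0.15],
    [0, 1.77, 1.55, 0.01, -0.15]
  ]
}}

```text
time_s: 8.75
tool_pos: [0.4855, -0.1516, 0.1538]
orientation: [60.6, 90.0, -32.9]
force: [-0.4, -0.7, -1.7]
gripper_width: 0.145
```

Run:
```python
from h import *
s=ctrl.get_state();T=T_tool(s);print(T.round(4),s['force'].round(2),s['moment'].round(3),s['gripper_width'],s['time_s'])
p,d=imaging.snapshot('wrist');save('w5',cv2.resize(p[150:400,220:410],(456,600),interpolation=0));np.savez('/tmp/w5.npz',p=p,d=d,T=T)
p,d=imaging.snapshot('scene');save('s5',cv2.resize(p[170:270,310:430],(720,600),interpolation=2))
s=ctrl.get_state();print(s['force'].round(2),s['tool_pos'])
```

```text
[[ 4.000e-04  9.982e-01 -6.070e-02  4.855e-01]
 [-2.000e-04 -6.070e-02 -9.982e-01 -1.516e-01]
 [-1.000e+00  4.000e-04  2.000e-04  1.538e-01]
 [ 0.000e+00  0.000e+00  0.000e+00  1.000e+00]] [-0.38 -0.72 -1.75] [ 0.057  0.014 -0.028] 0.14545014801783335 8.75
[-0.2  -0.43 -1.15] [ 0.48568983 -0.15170847  0.15433293]
```

View pics/w5.png

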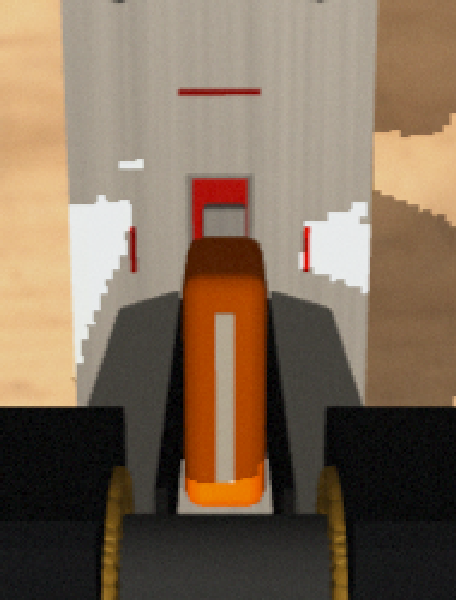

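View pics/s5.png

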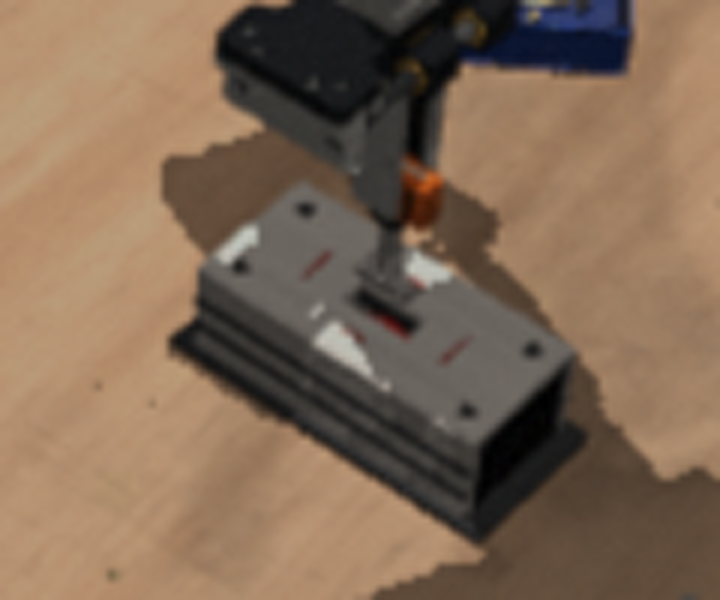

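Run:
```python
from h import *
z=np.load('/tmp/w5.npz');p,d,T=z['p'],z['d'],z['T']
q=imaging.camera_params('wrist');C=T@np.array(q['T_tool_cam']);K=np.array([[q['fx'],0,q['cx']],[0,q['fy'],q['cy']],[0,0,1]]);print(K[0,2])
def tp(px,z): return ((onplane(K,C,px,z)-T[:3,3])@T[:3,:3]*1000).round(2)
f=lambda x,y:(220+x/2.4-.5,150+y/2.4-.5)
print('slot L,R,top',tp(f(191,210),.06),tp(f(249,210),.06),tp(f(220,178),.06))
print('side marks',tp(f(133,248),.06),tp(f(307,248),.06),'endmark',tp(f(178,92),.06),tp(f(261,92),.06))
zh=.1538-.0735
print('head L,R,top',tp(f(202,225),zh),tp(f(247,225),zh),tp(f(224,205),zh))
print('knob',tp(f(184,330),.1588),tp(f(264,330),.1588))
P=cloud(K,C,d);tk=(P-T[:3,3])@T[:3,:3]
r=239
print([ (c,tk[r,c,0].round(4),tk[r,c,2].round(4)) for c in range(297,328)])
print(p[r,295:328].tolist())
```

```text
313.0983359044173
slot L,R,top [93.8   8.44 -7.93] [93.81  8.45  6.64] [93.81 16.65 -0.64]
side marks [ 93.8   -1.49 -22.7 ] [93.81 -1.46 21.42] endmark [ 93.82  38.09 -10.9 ] [93.82 38.11  9.38]
head L,R,top [73.51  9.79 -4.75] [73.51  9.8   5.67] [73.51 14.55  0.34]
knob [-4.99 13.21 -5.94] [-4.99 13.21  6.5 ]
[(297, np.float64(0.0942), np.float64(-0.0092)), (298, np.float64(0.0947), np.float64(-0.0086)), (299, np.float64(0.0951), np.float64(-0.008)), (300, np.float64(0.0973), np.float64(-0.0075)), (301, np.float64(0.117), np.float64(-0.0074)), (302, np.float64(0.1166), np.float64(-0.0068)), (303, np.float64(0.1173), np.float64(-0.0061)), (304, np.float64(0.1168), np.float64(-0.0054)), (305, np.float64(0.0733), np.float64(-0.004)), (306, np.float64(0.0738), np.float64(-0.0034)), (307, np.float64(0.0741), np.float64(-0.0029)), (308, np.float64(0.0729), np.float64(-0.0023)), (309, np.float64(0.073), np.float64(-0.0018)), (310, np.float64(0.0738), np.float64(-0.0012)), (311, np.float64(0.0735), np.float64(-0.0007)), (312, np.float64(0.0742), np.float64(-0.0001)), (313, np.float64(0.07
[... 526 characters left out ...]
at64(0.0071)), (325, np.float64(0.0954), np.float64(0.0078)), (326, np.float64(0.0935), np.float64(0.0083)), (327, np.float64(0.0944), np.float64(0.0089))]
[[168, 158, 142], [166, 157, 142], [147, 138, 125], [128, 121, 107], [131, 97, 88], [148, 39, 31], [170, 17, 8], [170, 14, 5], [155, 17, 13], [125, 72, 62], [130, 124, 113], [136, 128, 116], [138, 132, 119], [139, 132, 123], [136, 130, 120], [134, 128, 117], [136, 129, 118], [137, 128, 118], [139, 129, 119], [138, 131, 119], [143, 135, 123], [139, 131, 121], [139, 131, 120], [137, 129, 119], [135, 129, 117], [141, 133, 122], [132, 112, 104], [126, 79, 74], [133, 103, 93], [125, 117, 106], [140, 131, 120], [163, 153, 138], [167, 157, 143]]
```

The slot centre lies 1.1 mm toward tool −z from the head, and the angle agrees. I'll correct that and lower into the slot.

Call:
{"method": "apply_moves", "body": {
  "targets": [
    [0, 0, -0.02, -0.037, 0],
    [0, 0.1, -0.02, -0.037, 0],
    [0, 0.2, -0.02, -0.037, 0],
    [0, 0.3, -0.02, -0.037, 0],
    [0, 0.38, -0.02, -0.037, 0],
    [0, 0.46, -0.02, -0.037, 0],
    [0, 0.54, -0.02, -0.037, 0],
    [0, 0.6, -0.02, -0.037, 0],
    [0, 0.6, -0.02, -0.037, 0],
    [0, 0.6, -0.02, -0.037, 0]
  ]
}}

```text
time_s: 9.68
tool_pos: [0.4845, -0.1503, 0.1355]
orientation: [-100.0, 90.0, 166.6]
force: [-0.2, -0.7, -2.4]
gripper_width: 0.145
```

Run:
```python
from h import *
s=ctrl.get_state();T=T_tool(s);print(T.round(4),s['force'].round(2),s['moment'].round(3),s['gripper_width'],s['time_s'])
p,d=imaging.snapshot('wrist');save('w6',cv2.resize(p[150:400,220:410],(456,600),interpolation=0))
```

```text
[[-2.000e-04  9.982e-01 -6.070e-02  4.845e-01]
 [ 0.000e+00 -6.070e-02 -9.982e-01 -1.503e-01]
 [-1.000e+00 -2.000e-04 -0.000e+00  1.355e-01]
 [ 0.000e+00  0.000e+00  0.000e+00  1.000e+00]] [-0.19 -0.73 -2.42] [ 0.035  0.012 -0.016] 0.14500967774715495 9.6833
```

View pics/w6.png

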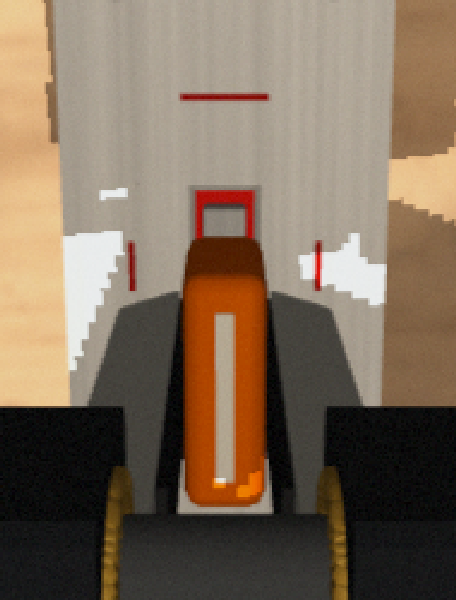

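The head is centred in the slot, with an equal red margin on both sides. I'll lower slowly to the pad and watch the force.

Call:
{"method": "apply_moves", "body": {
  "targets": [
    [0, 0.07, 0, 0, 0],
    [0, 0.15, 0, 0, 0],
    [0, 0.23, 0, 0, 0],
    [0, 0.3, 0, 0, 0],
    [0, 0.36, 0, 0, 0],
    [0, 0.4, 0, 0, 0],
    [0, 0.4, 0, 0, 0],
    [0, 0.4, 0, 0, 0],
    [0, 0.4, 0, 0, 0]
  ]
}}

```text
time_s: 10.48
tool_pos: [0.4847, -0.1503, 0.1237]
orientation: [55.6, 90.0, -37.8]
force: [0.0, -0.5, -0.7]
gripper_width: 0.148
```

Call:
{"method": "apply_moves", "body": {
  "targets": [
    [0, 0.02, 0, 0, 0],
    [0, 0.04, 0, 0, 0],
    [0, 0.06, 0, 0, 0],
    [0, 0.08, 0, 0, 0],
    [0, 0.1, 0, 0, 0],
    [0, 0.1, 0, 0, 0]
  ]
}}

```text
time_s: 10.98
tool_pos: [0.4845, -0.1502, 0.1205]
orientation: [-103.6, 90.0, 162.9]
force: [0.9, -0.6, -0.2]
gripper_width: 0.147
```

Call:
{"method": "apply_moves", "body": {
  "targets": [
    [0, 0.02, 0, 0, 0],
    [0, 0.04, 0, 0, 0],
    [0, 0.06, 0, 0, 0],
    [0, 0.06, 0, 0, 0],
    [0, 0.06, 0, 0, 0]
  ]
}}

```text
time_s: 11.4
tool_pos: [0.4845, -0.1503, 0.1188]
orientation: [-72.7, 90.0, -166.2]
force: [0.4, 1.1, -1.3]
gripper_width: 0.146
```

Call:
{"method": "apply_moves", "body": {
  "targets": [
    [0, 0.02, 0, 0, 0],
    [0, 0.04, 0, 0, 0],
    [0, 0.06, 0, 0, 0],
    [0, 0.06, 0, 0, 0],
    [0, 0.06, 0, 0, 0]
  ]
}}

```text
time_s: 11.82
tool_pos: [0.4847, -0.1503, 0.1173]
orientation: [60.2, 90.0, -33.3]
force: [-0.4, 0.2, 1.2]
gripper_width: 0.15
```

Call:
{"method": "apply_moves", "body": {
  "targets": [
    [0, 0.02, 0, 0, 0],
    [0, 0.04, 0, 0, 0],
    [0, 0.05, 0, 0, 0],
    [0, 0.05, 0, 0, 0],
    [0, 0.05, 0, 0, 0]
  ]
}}

```text
time_s: 12.23
tool_pos: [0.4847, -0.1503, 0.1158]
orientation: [62.1, 90.0, -31.4]
force: [-1.5, 0.5, 4.6]
gripper_width: 0.147
```

Call:
{"method": "apply_moves", "body": {
  "targets": [
    [0, 0, 0, 0, 0],
    [0, 0, 0, 0, 0],
    [0, 0, 0, 0, 0]
  ]
}}

```text
time_s: 12.48
tool_pos: [0.4847, -0.1504, 0.1157]
orientation: [57.4, 90.0, -36.1]
force: [-1.1, 0.2, 4.6]
gripper_width: 0.143
```

Contact at a foot height of about 36.5 mm, which matches the vision estimate. Pressing further.

Call:
{"method": "apply_moves", "body": {
  "targets": [
    [0, 0.02, 0, 0, 0],
    [0, 0.04, 0, 0, 0],
    [0, 0.06, 0, 0, 0],
    [0, 0.07, 0, 0, 0],
    [0, 0.07, 0, 0, 0],
    [0, 0.07, 0, 0, 0]
  ]
}}

```text
time_s: 12.98
tool_pos: [0.4847, -0.1504, 0.114]
orientation: [64.0, 90.0, -29.5]
force: [-1.2, 0.2, 8.2]
gripper_width: 0.148
```

Call:
{"method": "apply_moves", "body": {
  "targets": [
    [0, 0, 0, 0, 0],
    [0, 0, 0, 0, 0]
  ]
}}

```text
time_s: 13.15
tool_pos: [0.4847, -0.1504, 0.114]
orientation: [65.3, 90.0, -28.2]
force: [-0.9, 0.8, 7.6]
gripper_width: 0.142
```

Call:
{"method": "apply_moves", "body": {
  "targets": [
    [0, 0.02, 0, 0, 0],
    [0, 0.04, 0, 0, 0],
    [0, 0.05, 0, 0, 0],
    [0, 0.06, 0, 0, 0],
    [0, 0.06, 0, 0, 0],
    [0, 0.06, 0, 0, 0]
  ]
}}

```text
time_s: 13.65
tool_pos: [0.4847, -0.1504, 0.1125]
orientation: [61.9, 90.0, -31.6]
force: [-1.3, 1.3, 10.5]
gripper_width: 0.145
```

Call:
{"method": "apply_moves", "body": {
  "targets": [
    [0, 0, 0, 0, 0],
    [0, 0, 0, 0, 0]
  ]
}}

```text
time_s: 13.82
tool_pos: [0.4847, -0.1504, 0.1125]
orientation: [63.2, 90.0, -30.3]
force: [-1.1, 0.9, 9.8]
gripper_width: 0.143
```

Call:
{"method": "apply_moves", "body": {
  "targets": [
    [0, 0.01, 0, 0, 0],
    [0, 0.02, 0, 0, 0],
    [0, 0.02, 0, 0, 0],
    [0, 0.02, 0, 0, -0.2],
    [0, 0.02, 0, 0, -0.5],
    [0, 0.02, 0, 0, -0.9],
    [0, 0.02, 0, 0, -1.4],
    [0, 0.02, 0, 0, -2.0],
    [0, 0.02, 0, 0, -2.5],
    [0, 0.02, 0, 0, -2.8],
    [0, 0.02, 0, 0, -3.0],
    [0, 0.02, 0, 0, -3.0]
  ]
}}

```text
time_s: 14.82
tool_pos: [0.4857, -0.1507, 0.1123]
orientation: [55.6, 89.8, -22.9]
force: [-0.2, 1.0, 9.8]
gripper_width: 0.144
```

Run:
```python
from h import *
s=ctrl.get_state();T=T_tool(s);print(T.round(4),s['force'].round(2),s['moment'].round(3),s['joints'].round(1),s['gripper_width'],s['time_s'])
```

```text
[[ 0.0029  0.9798  0.2001  0.4857]
 [-0.0012  0.2001 -0.9798 -0.1507]
 [-1.      0.0026  0.0018  0.1123]
 [ 0.      0.      0.      1.    ]] [-0.24  0.95  9.79] [ 0.118  0.216 -0.095] [-25.1  15.7 104.8   0.   59.4  53.4] 0.14398668334043604 14.8167
```

Call:
{"method": "apply_moves", "body": {
  "targets": [
    [0, 0.01, 0, 0, -0.3],
    [0, 0.01, 0, 0, -0.8],
    [0, 0.01, 0, 0, -1.4],
    [0, 0.01, 0, 0, -2.1],
    [0, 0.01, 0, 0, -2.8],
    [0, 0.01, 0, 0, -3.5],
    [0, 0.01, 0, 0, -4.2],
    [0, 0.01, 0, 0, -4.9],
    [0, 0.01, 0, 0, -5.6],
    [0, 0.01, 0, 0, -6.1],
    [0, 0.01, 0, 0, -6.5],
    [0, 0.01, 0, 0, -6.5]
  ]
}}

```text
time_s: 15.82
tool_pos: [0.4862, -0.151, 0.1122]
orientation: [22.8, 89.8, -23.2]
force: [-0.6, 1.0, 11.7]
gripper_width: 0.142
```

Run:
```python
from h import *
s=ctrl.get_state();T=T_tool(s);print(T.round(4),s['force'].round(2),s['moment'].round(3),s['joints'].round(1),s['gripper_width'],s['time_s'])
```

```text
[[ 0.004   0.7184  0.6956  0.4862]
 [-0.0017  0.6956 -0.7184 -0.151 ]
 [-1.      0.0017  0.004   0.1122]
 [ 0.      0.      0.      1.    ]] [-0.57  1.01 11.68] [ 0.049  0.024 -0.045] [-25.1  15.7 104.8   0.   59.3  20.8] 0.14213176350204493 15.8167
```

Call:
{"method": "apply_moves", "body": {
  "targets": [
    [0, 0, 0, 0, -0.3],
    [0, 0, 0, 0, -0.9],
    [0, 0, 0, 0, -1.7],
    [0, 0, 0, 0, -2.6],
    [0, 0, 0, 0, -3.5],
    [0, 0, 0, 0, -4.4],
    [0, 0, 0, 0, -5.3],
    [0, 0, 0, 0, -6.2],
    [0, 0, 0, 0, -7.1],
    [0, 0, 0, 0, -7.8],
    [0, 0, 0, 0, -8.3],
    [0, 0, 0, 0, -8.5]
  ]
}}

```text
time_s: 16.82
tool_pos: [0.4863, -0.151, 0.1123]
orientation: [-19.8, 89.7, -23.2]
force: [0.5, 0.6, 10.1]
gripper_width: 0.149
```

Call:
{"method": "apply_moves", "body": {
  "targets": [
    [0, 0, 0, 0, 0],
    [0, 0, 0, 0, 0],
    [0, 0, 0, 0, 0]
  ]
}}

```text
time_s: 17.07
tool_pos: [0.4863, -0.151, 0.1123]
orientation: [-19.9, 89.7, -23.4]
force: [0.5, 0.1, 10.5]
gripper_width: 0.145
```

Run:
```python
from h import *
s=ctrl.get_state();T=T_tool(s);print(T.round(4),s['force'].round(2),s['moment'].round(3),s['joints'].round(1),s['gripper_width'],s['time_s'])
p,d=imaging.snapshot('wrist');save('w7',p)
```

```text
[[ 0.0042  0.0608  0.9981  0.4863]
 [-0.0018  0.9981 -0.0608 -0.151 ]
 [-1.     -0.0016  0.0043  0.1123]
 [ 0.      0.      0.      1.    ]] [ 0.54  0.14 10.53] [ 0.019 -0.078 -0.022] [-25.1  15.7 104.7   0.   59.3 -21.6] 0.14538594754839473 17.0667
```

View pics/w7.png

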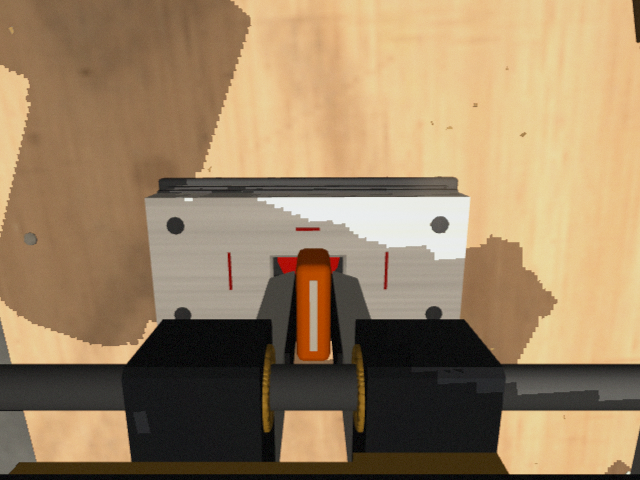

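The bar is now crosswise, but the nut looks a little toward +x of the slot centre. I'll measure that before easing up.

Run:
```python
from h import *
s=ctrl.get_state();T=T_tool(s);K,C=cam('wrist',s);p=cv2.imread('pics/w7.png')[:,:,::-1].astype(int)
red=lambda r,c0,c1:[c for c in range(c0,c1) if p[r,c,0]-p[r,c,1]>60]
tp=lambda px,z:((onplane(K,C,px,z)-T[:3,3])@T[:3,:3]*1000).round(2)
for r in (260,270,280): 
  a,b=red(r,220,245),red(r,375,395);print(r,a,b,tp((np.mean(a),r),.06),tp((np.mean(b),r),.06))
print(p[260,266:354,0].tolist())
kr=[c for c in range(290,340) if p[330,c,0]-p[330,c,2]>90];print('knob',kr[0],kr[-1],tp((kr[0],330),.1173),tp((kr[-1],330),.1173))
m=[c for c in range(290,330) if p[229,c,0]-p[229,c,1]>60];print('crossmark',m,tp((np.mean(m),229),.06))
save('c7',cv2.resize(p[215:300,220:400].astype(np.uint8),(792,374),interpolation=0))
```

```text
260 [228, 229, 230] [385, 386, 387] [ 52.04   6.09 -42.69] [52.37  6.06 37.17]
270 [229, 230] [385, 386] [ 52.05   0.75 -42.68] [52.38  0.72 37.15]
280 [229, 230, 231] [385, 386] [ 52.05  -4.65 -42.68] [52.39 -4.7  37.37]
[172, 170, 171, 159, 139, 133, 113, 80, 49, 49, 47, 110, 169, 173, 174, 177, 176, 173, 173, 175, 173, 177, 172, 169, 176, 176, 174, 176, 176, 174, 149, 93, 81, 77, 81, 79, 86, 81, 86, 80, 83, 82, 84, 85, 82, 84, 83, 83, 84, 81, 88, 83, 81, 79, 83, 82, 83, 85, 83, 77, 79, 79, 77, 94, 144, 172, 172, 171, 171, 173, 172, 172, 141, 74, 49, 44, 65, 114, 133, 137, 149, 169, 171, 170, 169, 172, 170, 169]
knob 297 329 [-5.09 -4.55 -6.12] [-5.04 -4.57  6.14]
crossmark [296, 297, 298, 299, 300, 301, 302, 303, 304, 305, 306, 307, 308, 309, 310, 311, 312, 313, 314, 315, 316, 317, 318, 319] [52.18 22.24 -2.76]
```

View pics/c7.png

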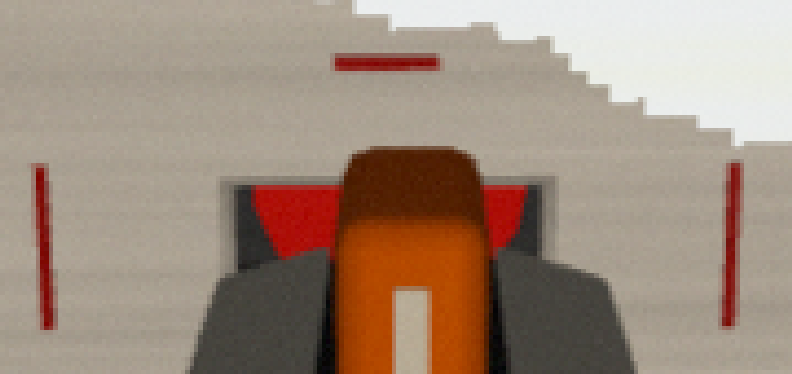

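The receiver's marks put the slot centre about 2.7 mm to tool −z and about 1 mm to +y of the nut. The groove only allows ±2.5 mm, so I'll recentre while keeping it pressed down.

Call:
{"method": "apply_moves", "body": {
  "targets": [
    [0, 0, 0.01, -0.02, 0],
    [0, 0, 0.02, -0.04, 0],
    [0, 0, 0.025, -0.06, 0],
    [0, 0, 0.025, -0.08, 0],
    [0, 0, 0.025, -0.09, 0],
    [0, 0, 0.025, -0.09, 0],
    [0, 0, 0.025, -0.09, 0],
    [0, 0, 0.025, -0.09, 0]
  ]
}}

```text
time_s: 17.78
tool_pos: [0.4857, -0.1508, 0.1128]
orientation: [-17.3, 89.5, -20.8]
force: [2.0, -0.3, 11.1]
gripper_width: 0.147
```

Run:
```python
from h import *
s=ctrl.get_state();T=T_tool(s);print(T.round(4),s['force'].round(2),s['moment'].round(3),s['gripper_width'],s['time_s'])
imaging_p,_=imaging.snapshot('wrist');p=imaging_p.astype(int);save('w8',cv2.resize(imaging_p[215:300,220:400],(792,374),interpolation=0))
K,C=cam('wrist',s)
red=lambda r,c0,c1:[c for c in range(c0,c1) if p[r,c,0]-p[r,c,1]>60]
tp=lambda px,z:((onplane(K,C,px,z)-T[:3,3])@T[:3,:3]*1000).round(2)
for r in (262,270,280): 
  a,b=red(r,222,250),red(r,375,405);print(r,a,b,tp((np.mean(a),r),.06),tp((np.mean(b),r),.06))
```

```text
[[ 0.0088  0.0611  0.9981  0.4857]
 [-0.0033  0.9981 -0.0611 -0.1508]
 [-1.     -0.0028  0.009   0.1128]
 [ 0.      0.      0.      1.    ]] [ 2.01 -0.31 11.09] [-0.149 -0.788 -0.007] 0.14706504398681552 17.7833
262 [229, 230] [386, 387] [ 52.38   4.92 -42.56] [53.1   4.78 37.61]
270 [229, 230, 231] [385, 386, 387] [ 52.4    0.64 -42.5 ] [53.11  0.48 37.53]
280 [230, 231] [385, 386] [ 52.41  -4.78 -42.49] [53.13 -4.96 37.51]
```

View pics/w8.png

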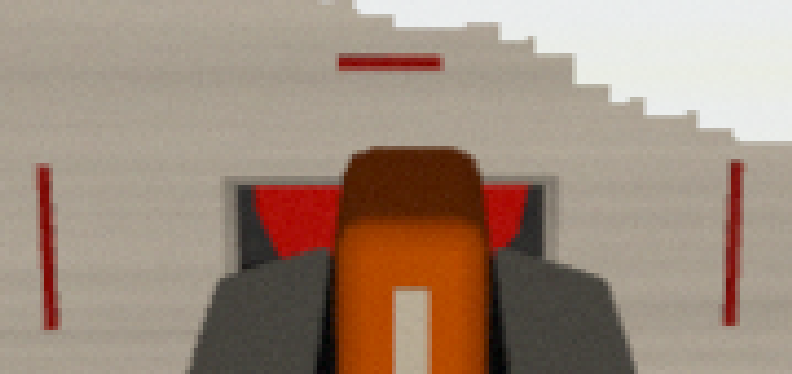

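The foot is sticking on the pad by friction, so the tool only leaned. Small turning wiggles should break the friction and let it slide to centre.

Call:
{"method": "apply_moves", "body": {
  "targets": [
    [0, 0, 0, 0, 0.5],
    [0, 0, 0, 0, 1.0],
    [0, 0, 0, 0, 1.6],
    [0, 0, 0, 0, 1.6],
    [0, 0, 0, 0, 1.0],
    [0, 0, 0, 0, 0.3],
    [0, 0, 0, 0, -0.3],
    [0, 0, 0, 0, 0],
    [0, 0, 0, 0, 0]
  ]
}}

```text
time_s: 18.58
tool_pos: [0.4842, -0.1504, 0.1124]
orientation: [-21.6, 89.7, -25.1]
force: [0.4, -0.1, 10.1]
gripper_width: 0.143
```

```bash
cat > look.py <<'E'
from h import *
import sys
s=ctrl.get_state();T=T_tool(s);print(T.round(4)[:3],s['force'].round(2),s['moment'].round(3),s['gripper_width'],s['time_s'])
ip,_=imaging.snapshot('wrist');p=ip.astype(int);save(sys.argv[1],cv2.resize(ip[215:300,220:400],(792,374),interpolation=0))
K,C=cam('wrist',s)
red=lambda r,c0,c1:[c for c in range(c0,c1) if p[r,c,0]-p[r,c,1]>60]
tp=lambda px,z:((onplane(K,C,px,z)-T[:3,3])@T[:3,:3]*1000).round(2)
for r in (265,275): 
  a,b=red(r,222,255),red(r,375,405)
  if a and b: A,B=tp((np.mean(a),r),.06),tp((np.mean(b),r),.06);print(r,A,B,'mid z',(A+B)[2]/2,'rel yaw',np.degrees((B-A)[1]/80).round(2))
E
python3 look.py w9
```

```text
[[ 0.0053  0.0614  0.9981  0.4842]
 [-0.0025  0.9981 -0.0614 -0.1504]
 [-1.     -0.0022  0.0055  0.1124]] [ 0.42 -0.08 10.13] [-0.026 -0.199  0.044] 0.14333703105657583 18.5833
265 [ 52.16   3.39 -40.54] [52.6   3.33 39.37] mid z -0.5850000000000009 rel yaw -0.04
275 [ 52.17  -1.98 -40.53] [52.61 -2.06 39.36] mid z -0.5850000000000009 rel yaw -0.06
```

Now centred within about 1 mm and square. Easing up gently.

Call:
{"method": "apply_moves", "body": {
  "targets": [
    [0, -0.01, 0, 0, 0],
    [0, -0.02, 0, 0, 0],
    [0, -0.03, 0, 0, 0],
    [0, -0.04, 0, 0, 0],
    [0, -0.05, 0, 0, 0],
    [0, -0.06, 0, 0, 0],
    [0, -0.06, 0, 0, 0],
    [0, -0.06, 0, 0, 0]
  ]
}}

```text
time_s: 19.3
tool_pos: [0.4841, -0.1504, 0.1138]
orientation: [-21.5, 89.7, -25.0]
force: [0.3, -1.1, 7.7]
gripper_width: 0.145
```

```bash
python3 look.py w10
```

```text
[[ 0.0052  0.0607  0.9981  0.4841]
 [-0.0024  0.9982 -0.0607 -0.1504]
 [-1.     -0.0021  0.0053  0.1138]] [ 0.31 -1.08  7.7 ] [-0.142 -0.357  0.019] 0.14513154775866727 19.3
265 [ 53.6    2.94 -40.57] [54.03  2.88 39.39] mid z -0.5899999999999999 rel yaw -0.04
275 [ 53.61  -2.47 -40.55] [54.04 -2.54 39.37] mid z -0.5899999999999999 rel yaw -0.05
```

Call:
{"method": "apply_moves", "body": {
  "targets": [
    [0, -0.01, 0, 0, 0],
    [0, -0.02, 0, 0, 0],
    [0, -0.03, 0, 0, 0],
    [0, -0.04, 0, 0, 0],
    [0, -0.05, 0, 0, 0],
    [0, -0.06, 0, 0, 0],
    [0, -0.06, 0, 0, 0],
    [0, -0.06, 0, 0, 0]
  ]
}}

```text
time_s: 20.02
tool_pos: [0.4841, -0.1504, 0.1152]
orientation: [-21.6, 89.7, -25.1]
force: [2.6, -1.0, 5.6]
gripper_width: 0.147
```

```bash
python3 look.py w11
```

```text
[[ 0.0049  0.0607  0.9981  0.4841]
 [-0.0023  0.9982 -0.0607 -0.1504]
 [-1.     -0.002   0.005   0.1152]] [ 2.64 -1.04  5.56] [-0.151 -0.447 -0.031] 0.146504885668443 20.0167
265 [ 55.03   2.49 -40.59] [55.43  2.43 39.4 ] mid z -0.5950000000000024 rel yaw -0.04
275 [ 55.04  -2.96 -40.57] [55.44 -3.02 39.38] mid z -0.5949999999999989 rel yaw -0.04
```

Call:
{"method": "apply_moves", "body": {
  "targets": [
    [0, 0, 0, 0.02, 0],
    [0, -0.01, 0, 0.04, 0],
    [0, -0.02, 0, 0.04, 0],
    [0, -0.03, 0, 0.04, 0],
    [0, -0.04, 0, 0.04, 0],
    [0, -0.05, 0, 0.04, 0],
    [0, -0.05, 0, 0.04, 0],
    [0, -0.05, 0, 0.04, 0]
  ]
}}

```text
time_s: 20.73
tool_pos: [0.4837, -0.1498, 0.116]
orientation: [-26.5, 89.9, -30.0]
force: [1.6, -2.0, 3.8]
gripper_width: 0.142
```

```bash
python3 look.py w12
```

```text
[[ 1.400e-03  6.070e-02  9.982e-01  4.837e-01]
 [-8.000e-04  9.982e-01 -6.070e-02 -1.498e-01]
 [-1.000e+00 -7.000e-04  1.400e-03  1.160e-01]] [ 1.59 -2.02  3.76] [-0.461 -0.61   0.035] 0.14155946070247982 20.7333
265 [ 55.97   2.19 -39.99] [56.09  2.23 40.04] mid z 0.02499999999999858 rel yaw 0.03
275 [ 55.97  -3.28 -39.96] [56.09 -3.25 40.02] mid z 0.030000000000001137 rel yaw 0.02
```

Call:
{"method": "apply_moves", "body": {
  "targets": [
    [0, -0.01, 0, 0, 0],
    [0, -0.02, 0, 0.01, 0],
    [0, -0.03, 0, 0.01, 0],
    [0, -0.03, 0, 0.01, 0],
    [0, -0.03, 0, 0.01, 0]
  ]
}}

```text
time_s: 21.2
tool_pos: [0.4832, -0.1493, 0.1166]
orientation: [158.4, 90.0, 154.9]
force: [1.5, -1.9, 3.5]
gripper_width: 0.146
```

```bash
python3 look.py w13
```

```text
[[-5.000e-04  6.070e-02  9.982e-01  4.832e-01]
 [ 2.000e-04  9.982e-01 -6.070e-02 -1.493e-01]
 [-1.000e+00  2.000e-04 -5.000e-04  1.166e-01]] [ 1.48 -1.92  3.5 ] [-0.364 -0.43   0.052] 0.14595489079824223 21.2
265 [ 56.63   1.98 -39.34] [56.59  2.07 40.66] mid z 0.6599999999999966 rel yaw 0.06
275 [ 56.63  -3.51 -39.3 ] [56.59 -3.42 40.64] mid z 0.6700000000000017 rel yaw 0.06
```

View pics/w13.png

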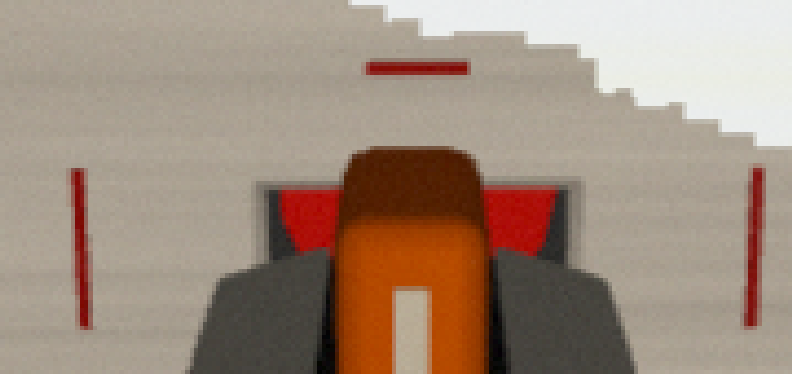

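Call:
{"method": "apply_moves", "body": {
  "targets": [
    [0, -0.01, -0.01, 0.01, 0],
    [0, -0.02, -0.02, 0.02, 0],
    [0, -0.03, -0.02, 0.02, 0],
    [0, -0.03, -0.02, 0.02, 0],
    [0, -0.03, -0.02, 0.02, 0]
  ]
}}

```text
time_s: 21.67
tool_pos: [0.4832, -0.1495, 0.1168]
orientation: [146.6, 89.9, 143.1]
force: [2.8, -0.7, -4.4]
gripper_width: 0.149
```

```bash
python3 look.py w14
```

```text
[[-0.0018  0.0608  0.9981  0.4832]
 [ 0.0014  0.9981 -0.0608 -0.1495]
 [-1.      0.0012 -0.0019  0.1168]] [ 2.8  -0.66 -4.39] [-0.037 -0.522 -0.025] 0.1490902509161266 21.6667
265 [ 56.89   1.9  -39.38] [56.74  2.02 40.69] mid z 0.6549999999999976 rel yaw 0.09
275 [ 56.88  -3.59 -39.35] [56.73 -3.47 40.67] mid z 0.6600000000000001 rel yaw 0.09
```

The force dropped from +3.5 N to −4.4 N while the height stayed put: the head is seated under the lips. I'll relax the strain, then let go.

Call:
{"method": "apply_moves", "body": {
  "targets": [
    [0, 0.01, 0, 0.02, 0],
    [0, 0.02, 0, 0.03, 0],
    [0, 0.02, 0, 0.03, 0],
    [0, 0.02, 0, 0.03, 0]
  ],
  "force": 20
}}

```text
time_s: 22.05
tool_pos: [0.4835, -0.1496, 0.1168]
orientation: [162.7, 89.8, 159.3]
force: [-1.4, 1.6, 0.3]
gripper_width: 0.149
```

Call:
{"method": "apply_moves", "body": {
  "targets": [
    [15, 0, 0, 0, 0],
    [17, 0, 0, 0, 0],
    [20, 0, 0, 0, 0],
    [26, 0, 0, 0, 0],
    [34, 0, 0, 0, 0],
    [40, 0, 0, 0, 0],
    [40, 0, 0, 0, 0],
    [40, 0, 0, 0, 0]
  ]
}}

```text
time_s: 22.72
tool_pos: [0.485, -0.1502, 0.1171]
orientation: [-35.8, 90.0, -39.2]
force: [-0.0, -0.2, 0.1]
gripper_width: 0.426
```

```bash
python3 look.py w15
python3 - <<'E'
from h import *
p,d=imaging.snapshot('wrist');save('w15b',p)
E
```

```text
[[ 2.000e-04  6.070e-02  9.982e-01  4.850e-01]
 [-2.000e-04  9.982e-01 -6.070e-02 -1.502e-01]
 [-1.000e+00 -2.000e-04  3.000e-04  1.171e-01]] [-0.   -0.22  0.14] [-0.049 -0.034 -0.034] 0.4259373401408877 22.7167
265 [ 57.11   1.83 -41.25] [57.13  1.9  38.93] mid z -1.1600000000000001 rel yaw 0.05
275 [ 57.11  -3.67 -41.23] [57.13 -3.61 38.91] mid z -1.1600000000000001 rel yaw 0.04
```

View pics/w15b.png

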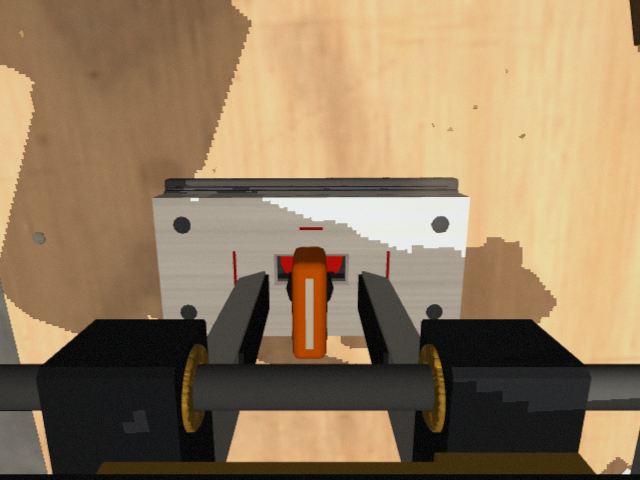

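The fingers are open and clear of the knob (columns 292–328), which stands square across the slot. Retreating straight up.

Call:
{"method": "apply_moves", "body": {
  "targets": [
    [45, -0.1, 0, 0, 0],
    [50, -0.4, 0, 0, 0],
    [50, -0.9, 0, 0, 0],
    [50, -1.6, 0, 0, 0],
    [50, -2.4, 0, 0, 0],
    [50, -3.2, 0, 0, 0],
    [50, -3.8, 0, 0, 0],
    [50, -4.0, 0, 0, 0],
    [50, -4.0, 0, 0, 0],
    [50, -4.0, 0, 0, 0]
  ]
}}

```text
time_s: 23.65
tool_pos: [0.4846, -0.15, 0.2369]
orientation: [-158.8, 90.0, -162.3]
force: [-0.3, 0.1, -0.2]
gripper_width: 0.528
```

Run:
```python
from h import *
s=ctrl.get_state();T=T_tool(s);K,C=cam('wrist',s);print(T[:3,3],s['force'].round(2),s['time_s'])
p,d=imaging.snapshot('wrist');save('w16',p);P=cloud(K,C,d)
u,v=np.meshgrid(np.arange(640),np.arange(480));w=(u>230)&(u<400)&(v>120)&(v<300)
an('knob',P[w&(P[...,2]>.1)&(P[...,2]<.13)])
an('cover',P[w&(abs(P[...,2]-.06)<.005)])
print(np.percentile(P[w&(P[...,2]>.1)&(P[...,2]<.13)][:,2],[5,50,95]))
p,d=imaging.snapshot('top');save('t16',p);a=np.load('/tmp/top0.npz')['p']
df=(abs(p.astype(int)-a).sum(2)>120).astype(np.uint8);n,l,st,_=cv2.connectedComponentsWithStats(cv2.morphologyEx(df,2,np.ones((3,3))));print([x.tolist() for x in st[1:] if x[4]>15])
```

```text
[ 0.48456357 -0.15002708  0.23687945] [-0.31  0.15 -0.17] 23.65
knob 1281 mean [ 0.4838 -0.1489  0.1148] zmed 0.1153 rect 483.5 -150.4 41.3 14.5 87.3 pca 86.4
cover 14018 mean [ 0.4864 -0.1489  0.0597] zmed 0.0597 rect 486.1 -151.0 76.6 138.0 86.7 pca 176.7
[0.11092972 0.11529702 0.11670675]
[[383, 198, 37, 19, 269], [362, 202, 12, 22, 106], [414, 223, 8, 17, 64], [361, 226, 49, 49, 1166], [344, 264, 11, 11, 95], [387, 265, 111, 52, 2395], [390, 266, 10, 16, 80], [322, 280, 25, 37, 528], [358, 280, 24, 10, 162], [307, 282, 16, 36, 276], [372, 293, 10, 8, 57], [362, 296, 8, 5, 26], [378, 297, 11, 16, 90], [496, 308, 4, 5, 18], [566, 314, 5, 4, 18], [343, 317, 6, 3, 18], [376, 317, 8, 6, 32], [536, 316, 27, 9, 151], [376, 320, 41, 55, 1544], [559, 320, 20, 9, 109], [367, 322, 6, 5, 23], [527, 325, 9, 5, 28], [561, 327, 28, 37, 615], [308, 328, 11, 6, 46], [325, 329, 38, 25, 568], [514, 328, 32, 13, 131], [300, 331, 7, 5, 27], [296, 335, 22, 33, 343], [542, 334, 6, 11, 54], [534, 336, 6, 5, 25], [484, 338, 14, 7, 47], [523, 340, 9, 17, 68], [484, 343, 19, 9, 106], [505, 344, 13, 13, 97], [237, 350, 62, 66, 1638], [498, 350, 16, 36, 210], [361, 354, 18, 28, 261], [281, 356, 19, 27, 298], [576, 363, 17, 9, 95], [337, 364, 4, 5, 17], [346, 364, 14, 10, 89], [386, 371, 47, 69, 2102], [319, 373, 10, 7, 53], [550, 372, 9, 5, 32], [360, 383, 9, 15, 85], [445, 382, 36, 20, 318], [306, 387, 49, 44, 1473], [497, 389, 20, 8, 100], [357, 393, 8, 34, 156], [435, 396, 11, 15, 113], [352, 423, 4, 5, 16], [318, 437, 29, 7, 124]]
```

View pics/w16.png

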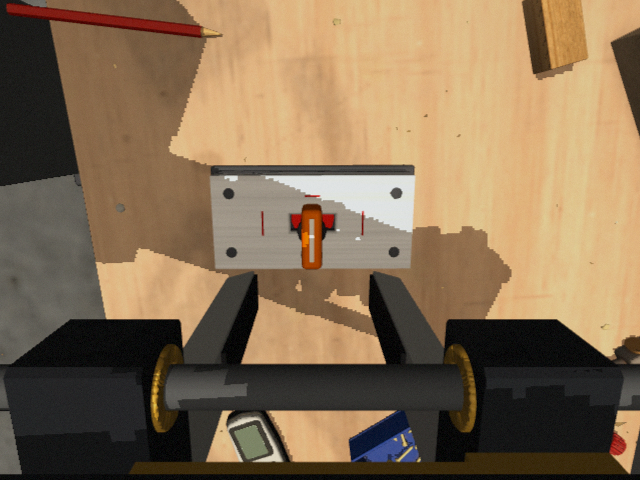

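View pics/t16.png

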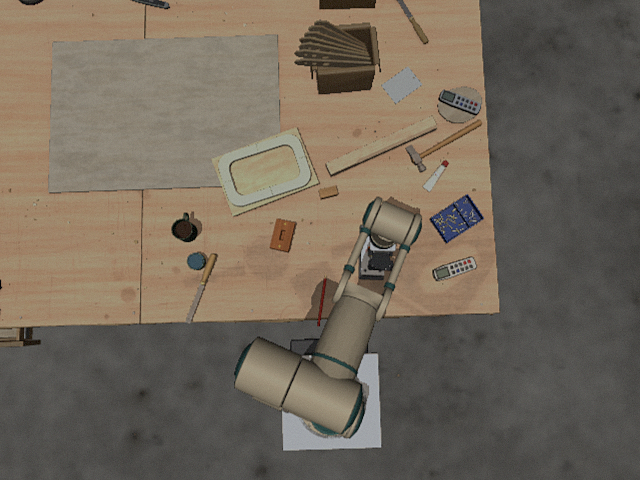

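The nut stands crosswise in the receiver. Its top is at 115.3 mm, so the foot is at 35.3 mm against an expected 35.0 mm when locked. The other things on the bench look unmoved in the top view.

Run:
```python
from cell import ctrl
print(ctrl.finish_job())
```

```text
the job is handed in; nothing more can be done
None
```

The T-nut is locked crosswise in the receiver and released, and I handed the job in at about 24 s. I lifted it from the block, dropped it into the slot and pressed it down; wrist readings showed at most about 12 N. I turned it a quarter turn while held down, eased it up until the lips stopped it, and let go.

**Last checks**
- **Seating:** on the way up, the upward force fell from 3.5 N to −4.4 N while the height barely changed, so the head is under the lips.
- **Height:** the knob top is at 115.3 mm, which puts the foot at about 35.3 mm; I expected about 35.0 mm when locked.
- **Angle:** the bar is within about 1° of crosswise.
- **Robot and bench:** the gripper is about 120 mm above its release height, touching nothing. The tray, mug, tin and meter look unmoved in the top view.

**What went wrong or disagreed**
- **Wrong first move:** I swapped two columns, so the tool dipped to 50 mm beside the bench edge. The force stayed near zero and I raised it straight back.
- **Off centre while turning:** the nut drifted about 2.7 mm, more than the groove's 2.5 mm allowance. The first correction stuck on friction, so I used a small turning wiggle while it was pressed, which centred it before I eased it up.

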